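# Open the hasped art-supply chest

### The job

Open the plywood paint chest for the class. First lift the flat paint tin off the hasp and set it down the right way up on the cork mat without dropping it; then swing the long steel hasp up off its staple and over to the back, and only then swing both lid flaps right open so that all three stay open and the jars inside are exposed. Leave the other things on the desk where they are.

Things in the scene. Friction and masses are not known exactly. Their poses are not given: they have to be found in the camera images.
- chest: Open-topped plywood chest fixed to the desk, 150 (its x) by 200 (its y) by 130 mm high; origin at the centre of its underside, x from front to back, y to its left. Its front looks to the robot's right (world -y; yaw 1.1 to 2.0 rad), so its +y side is nearer the robot. Two lid flaps lie on its rim and meet at y = 0 with a 6 mm gap; a steel hasp lies on them along y = 0. Jars inside, tops at 82 mm.
- hasp (a joint): Hasp: steel strap 194 x 36 x 4 mm, 0.09 kg, hinged at its back end on hasp_hinge about the chest's y axis. 0: level over both flaps, underside 137 mm above the desk, free nose 45 mm out in front of the front wall; pi/2 upright; stops at 2.3, leaning over the back. Slight friction only: short of upright it falls back on the flaps, beyond it falls to 2.3.
- hasp_hinge (a point): The hasp's hinge axis, fixed on the chest: 74 mm behind its middle, 139 mm above the desk; axes as the chest's.
- hasp_nose (a point): Middle of the front edge of the hasp's free end, mid-thickness; 194 mm from the hinge axis. Moves with the hasp.
- flap_near (a joint): Lid flap nearer the robot (chest's +y side): board 5 mm thick, 0.07 kg, hinged on the line y = +100, z = 132.5 mm (chest frame), reaching in to y = +3. 0 closed and level; pi/2 upright, short of which it falls shut; stops at 2.1, leaning outward. Its front edge, y = +22 to +100, is a lip standing out 23 mm past the front wall, to be lifted from below. The hasp, while over it, is in its way.
- flap_far (a joint): Lid flap farther from the robot, mirror image of the near one: hinged along y = -100 mm, reaching to y = -3 mm, lip from y = -22 to -100 mm; 0 closed, pi/2 upright, stops at 2.1 leaning outward.
- flap_near_lip (a point): Middle of the thickness of the near flap's front edge, 98 mm in front of the chest's middle and 55 mm from the flap's hinge line (chest y = +45 mm when closed). Moves with the flap.
- flap_far_lip (a point): The same on the far flap (chest y = -45 mm when closed).
- staple (a point): Top of the steel staple that comes up through the slot of the hasp, 151 mm high; it and its bracket stay within 20 mm of the front wall and within 18 mm of y = 0, so the outer 25 mm of the nose has free room under it.
- paint_tin: Closed flat white watercolour tin, 110 (its x) by 50 (its y) by 24 mm high, about 0.15 kg, lying loose on the hasp over the middle of the chest at any yaw up to 1.2 rad from the chest's; origin at the centre of its underside (z 141 mm at the start).
- cork_mat: Plain cork mat fixed on the desk, 160 (its x) by 130 (its y) by 4 mm thick, to the robot's left or right of the chest; origin at the centre of its underside. The tin goes on it; it is empty.
- palette: Bystander: closed white plastic paint box, 150 by 125 by 23 mm, lying on the side where the cork mat is not; origin at the centre of its underside.
- glue_stick: Bystander: upright glue stick, 31 mm diameter, 88 mm high, close beside the chest, near its front; origin at its base.
- water_pot: Bystander: open plastic pot, 72 mm diameter, 80 mm high, close beside the chest, near its front; origin at its base.
- paint_jar: Bystander: jar, 54 mm diameter, 75 mm high, close beside the chest, near its back; origin at its base.
- ink_can: Bystander: can, 54 mm diameter, 85 mm high, close beside the chest, near its back, on the other side; origin at its base.
- wooden_turtle: Bystander: flat wooden animal shape, about 105 by 60 by 6 mm, lying far left on the desk; origin at its underside.
- marker: Bystander: marker pen, 130 by 12 by 12 mm, lying far right on the desk; origin at its underside.
Things that resemble listed ones, but are neither listed nor needed, are in the scene too. Of the things shaped like the paint_tin, the white one is meant. There is more than one size of the cork_mat; the job needs the larger.

How it is judged:
By the outcome, as a careful person would: the job done as asked, in the order asked, and still so for the second after the job is handed in, with the robot touching nothing.
It also fails if it takes over 69 s, if anything falls off the work surface, if the arm or the gripper's body presses on something with over 40 N, if the wrist force passes 120 N, or if a joint passes its speed limit or range.

### The arm

A 6-joint arm with a two-finger parallel gripper is mounted at the origin on the work surface. World frame = base frame: x ahead of the robot, y to its left, z up, the work surface at z = 0. Lengths are in m, angles in rad, forces in N, time in s.
With the tool pointing down it reaches from about 0.3 to 0.775 m from the base axis. Payload 14.6 kg.
Tool frame: the origin (TCP) lies midway between the tips of the shut fingers; the grasp point (between the pads) lies 19 mm behind it (tcp_to_grasp is the distance from the TCP to the grasp point, in m); z points along the fingers, y is the line along which they close (so a half turn about z gives the same grasp; the last joint's range is limited). The gripper opens to 94 mm and grips with 3 to 60 N. Pads are 16 mm wide; open, the fingers measure 119 mm over their backs; the gripper's body (75 mm by 177 mm) begins 78 mm behind the grasp point.
Start: joints at [1.098, 0.3, 1.521, -0, 1.321, -0.067], TCP at [0.217, 0.505, 0.205] pointing down, gripper open.
Joint ranges: [-3.03, 3.03], [-0.79, 2.21], [0.23, 2.52], [-1.04, 4.18], [0, 3.07], [-2.55, 2.55]. Speed limits (rad/s): [2.22, 2.22, 2.57, 3.14, 3.14, 3.14].

### API

Orientations are given as [roll, pitch, yaw] about the fixed x, y, z axes, in that order (R = Rz(yaw) Ry(pitch) Rx(roll)).
In Python, from station import * gives the robot as it stands.
- The arm moves only by the tool send_rows, never from a script. Its argument "motion" is a list of rows, each a list of 3 entries, a list of its own where there are three numbers: the shift along the tool's x, y, z in units of 0.03 m (1.0 is 0.03 m), then the turn, a rotation vector about the tool's x, y, z in units of 0.12 rad (1.0 is 0.12 rad), then the opening, from -1 (shut) to 1 (fully open). In form: [[[x, y, z], [rx, ry, rz], grip], ...]. A call has 1 to 12 rows; each row shifts and turns the commanded pose from where the row before left it, along the tool's axes as they then stand; what a row does not reach is not made up. A row lasts 1/10 s, in which the tool goes at most 50 mm and 8.59 degrees, less where a joint would pass 70% of its speed; a pose out of reach is approached as far as the arm can. A call with a number of a shift or a turn outside -1 to 1 is refused whole. A call with a gripper value outside its range is refused whole. The fingers move at their own pace and stop on an object; "squeeze" is the grip in N (left out, the last holds). Time passes only in rows, so rows that do not move let the fingers close. It gives the time, the measured TCP pose, the force, the opening and the grip force at its end, in the units of the state.
- get_obs(): the state, without advancing time (a new reading comes with each control period).
- camera(name): name is "scene" or "side" or "wrist"; returns a dict with "pixels" (420x560x3 uint8, red, green, blue), "depth" (420x560 float32, m along the optical axis (not along the pixel's ray), 0 where there is no reading), "fx", "fy", "cx", "cy" (pixels), "dist" ([k1, k2, p1, p2, k3] as OpenCV has them; the pictures are not rectified), "rvec" (rotation vector, rad) and "tvec" (3), from world to camera coordinates, as OpenCV has them. Camera axes: x right, y down, z forward; pixel columns grow to the right and rows downward; lengths in m; the calibration is good to about 2 mm. A picture is of the moment at which its call begins.
- hand_in(): hands the job in; it is judged then, once.
The state is a dict: "time_s": time; "qpos": joint angles; "joint_vel": joint speeds; "tau": joint torques, N m; "ee_pos": TCP position; "eef_rot": TCP orientation; "force": force on the tool from outside, world axes, zero at the start; "moment": the same for the moment, N m; "grip_width": finger opening in m; "grip_force": force on a finger pad.
Only numpy, scipy, OpenCV 4.12 (cv2) and the standard library are available. Lean on these libraries where they do the work, as an engineer would, in place of code of your own. Each camera call takes 0.05 s, during which the arm holds its last target. There are 200 camera calls.

## Working session

There is one attempt and no reset: what is moved stays moved. The work goes in short steps, Python scripts to look and compute and a tool call to move; the robot and the scene stay as the last step left them, time stands still between calls to the robot, and variables do not carry over. Pictures are saved under pics/ and viewed, at most 10 in all, crops included, and the job is handed in when it is done.

Besides the shell and the picture viewer there is one more tool, called by a JSON object that holds its "op" and its "data", one argument or row to a line. send_rows: Moves the arm, as the interface text tells. Its arguments: {"type":"object","properties":{"motion":{"type":"array"},"squeeze":{"type":"number"}},"required":["motion"]}

```bash
mkdir -p pics; ls; cat > h.py <<'E'
import numpy as np, cv2
from station import *
from scipy.spatial.transform import Rotation as R
def world(c,u,v,d=None,z=None):
    K=np.array([[c['fx'],0,c['cx']],[0,c['fy'],c['cy']],[0,0,1]]);D=np.array(c['dist'],float)
    p=cv2.undistortPoints(np.array([[[u,v]]],np.float64),K,D)[0,0]
    Rm=cv2.Rodrigues(np.array(c['rvec'],float))[0];t=np.array(c['tvec'],float).ravel()
    ray=Rm.T@np.array([p[0],p[1],1.]);o=-Rm.T@t
    if z is not None: return o+ray*(z-o[2])/ray[2]
    return o+ray*d
def cloud(c):
    v,u=np.mgrid[0:420,0:560]
    K=np.array([[c['fx'],0,c['cx']],[0,c['fy'],c['cy']],[0,0,1]]);D=np.array(c['dist'],float)
    p=cv2.undistortPoints(np.stack([u,v],-1).reshape(-1,1,2).astype(float),K,D).reshape(420,560,2)
    Rm=cv2.Rodrigues(np.array(c['rvec'],float))[0];t=np.array(c['tvec'],float).ravel()
    d=c['depth'][...,None]
    P=np.concatenate([p*d,d],-1)
    return (P-t)@Rm
def save(c,n): cv2.imwrite('pics/'+n,c['pixels'][...,::-1])
E
python3 - <<'E'
from h import *
import pickle
a=camera('scene');b=camera('side')
pickle.dump((a,b),open('c0.pkl','wb'))
im=np.hstack([a['pixels'],b['pixels']])
save(a,'a0.png');save(b,'b0.png')
print(get_obs())
for c in (a,b):
    Rm=cv2.Rodrigues(np.array(c['rvec'],float))[0];print(-Rm.T@np.array(c['tvec']).ravel(),Rm[2])
E
```

```text
pics
{'time_s': 0.1, 'qpos': array([ 1.09840959e+00,  3.00403884e-01,  1.52151598e+00, -3.12821909e-05,
        1.32068798e+00, -6.66063304e-02]), 'joint_vel': array([-0.00057474, -0.00139214, -0.00187619, -0.00226427,  0.00030966,
       -0.00047914]), 'tau': array([ 4.18308537e-04, -5.32650447e+01, -3.53278077e+01,  7.09770690e-02,
        2.35407829e-02, -8.38768142e-05]), 'ee_pos': array([0.2170124 , 0.50512421, 0.20495073]), 'eef_rot': array([-3.14057770e+00, -3.73344195e-05,  2.73581999e+00]), 'force': array([-0.02178525, -0.87880018, -0.1704534 ]), 'moment': array([-0.00928399, -0.01217369,  0.02931001]), 'grip_force': 0.0, 'grip_width': 0.09418124532012531}
[1.39941403 0.85080644 0.95397691] [-0.59820923 -0.52664532 -0.60397883]
[ 0.4534408  -1.01609038  0.94739108] [ 0.067875    0.79250303 -0.60607915]
```

View pics/a0.png

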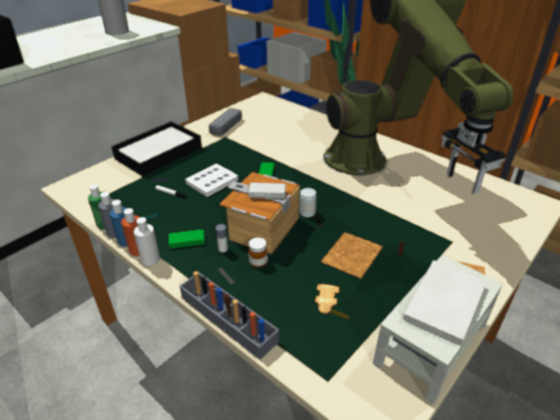

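View pics/b0.png

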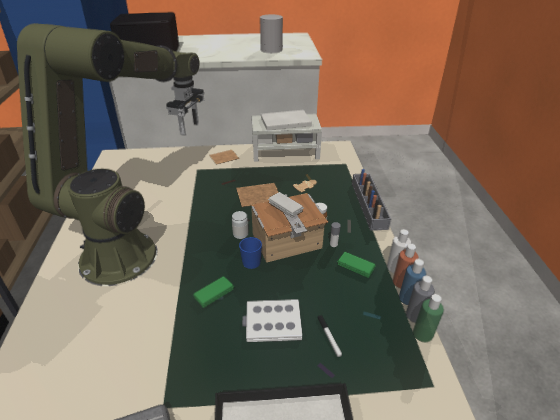

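The scene view shows the white tin at (265,190) on the chest. The green look-alike tins are at (267,169) and (187,239). The large cork mat is at (352,254) and a small cork piece at (465,268). In the side view the hasp nose is at about (297,230), and the mat at (258,194) is the larger of the two. Next I measure.

```bash
python3 - <<'E'
from h import *
import pickle
a,b=pickle.load(open('c0.pkl','rb'))
for n,c in(('a',a),('b',b)):
    P=cloud(c);h=cv2.cvtColor(c['pixels'],cv2.COLOR_RGB2HSV);ok=c['depth']>0
    z=P[...,2]; near=ok&(P[...,0]>.2)&(P[...,0]<.9)&(abs(P[...,1])<.5)
    def rect(m,name,zz=None):
        m=cv2.morphologyEx(m.astype(np.uint8),cv2.MORPH_OPEN,np.ones((2,2)))
        k,l,s,ce=cv2.connectedComponentsWithStats(m)
        for i in range(1,k):
            if s[i,4]<60: continue
            q=P[l==i]; r=cv2.minAreaRect(q[:,:2].astype(np.float32)*1000)
            print(n,name,'px',ce[i].round(),s[i,4],'rect',np.round(r[0],1),np.round(r[1],1),round(r[2],1),'z',np.percentile(q[:,2],[5,50,95]).round(4))
    S,V,H=h[...,1],h[...,2],h[...,0]
    rect(near&(z>.157)&(z<.175),'tin')
    rect(near&(z>.134)&(z<.15)&(S>70),'flaps')
    rect(near&(z>.134)&(z<.155)&(S<60),'hasp')
    rect(near&(z<.012)&(H<22)&(S>80)&(V>80),'cork')
    rect(near&(z>.03)&(z<.128),'objs')
for n,c,x0,y0,x1,y1 in(('a',a,200,150,340,255),('b',b,220,170,360,275)):
    cv2.imwrite(f'pics/crop_{n}.png',cv2.resize(c['pixels'][y0:y1,x0:x1,::-1],(560,420),interpolation=cv2.INTER_CUBIC))
i=np.hstack([cv2.imread('pics/crop_a.png'),cv2.imread('pics/crop_b.png')]);cv2.imwrite('pics/crop.png',cv2.resize(i,(800,300)))
E
```

```text
a tin px [268. 190.] 420 rect [550.7  39.2] [ 82.5 108.9] 41.1 z [0.1542 0.1667 0.1702]
a flaps px [270. 182.] 399 rect [906.8 334.9] [1415.2  179. ] 39.1 z [0.1342 0.1381 0.1675]
a flaps px [253. 205.] 884 rect [917.7 400.1] [1307.7  175.5] 50.7 z [0.1342 0.1376 0.1408]
a hasp px [241. 188.] 145 rect [ 550.1 -107.1] [280.5  58.2] 55.5 z [0.0286 0.1437 0.1612]
a hasp px [276. 199.] 195 rect [578.1  75.9] [ 50.6 120.2] 46.9 z [0.132  0.1436 0.1509]
a cork px [353. 255.] 1621 rect [916.  528.8] [1149.7  166.9] 25.4 z [0.0024 0.0063 0.0097]
a cork px [327. 298.] 446 rect [679.  375.4] [110.7  62.4] 31.5 z [0.0019 0.0073 0.0108]
a objs px [270. 224.] 2383 rect [921.  333.9] [1383.1  267. ] 36.3 z [0.0286 0.073  0.1167]
a objs px [223. 235.] 193 rect [689.9 -16.8] [122.9  25.4] 36.6 z [0.005  0.0661 0.0918]
a objs px [154. 239.] 128 rect [1112.8  304.8] [1233.3   17.8] 61.5 z [0.0027 0.0827 0.1237]
a objs px [243. 308.] 526 rect [1062.5  512.1] [938.2 180.2] 56.0 z [0.0275 0.0494 0.0898]
b tin px [286. 204.] 375 rect [572.7  47. ] [ 74.3 104. ] 40.5 z [0.155  0.1648 0.1679]
b flaps px [31
[... 296 characters left out ...]
48.7 -303.1] [1436.2   84.3] 79.0 z [0.001  0.006  0.0099]
b cork px [257. 194.] 647 rect [ 506.8 -313.8] [ 160.5 1399.5] 2.2 z [0.0013 0.0052 0.1344]
b objs px [367. 199.] 430 rect [ 720.7 -336.7] [1455.8  113.6] 73.0 z [0.0271 0.0445 0.077 ]
b objs px [324. 209.] 89 rect [713.2 161.6] [124.5  38.4] 71.9 z [0.0019 0.0736 0.0781]
b objs px [240. 223.] 308 rect [ 418.8 -409. ] [  53.  1214.9] 0.8 z [0.0239 0.0664 0.0874]
b objs px [278. 242.] 1771 rect [ 457.8 -426.1] [1151.3  258.9] 76.9 z [0.0285 0.0643 0.1048]
b objs px [336. 232.] 153 rect [751.1  47.4] [133.9  25.9] 62.0 z [0.0012 0.0666 0.0896]
b objs px [412. 288.] 1768 rect [ 735.6 -590.5] [1010.7  146. ] 64.7 z [0.0366 0.0932 0.1223]
```

View pics/crop.png

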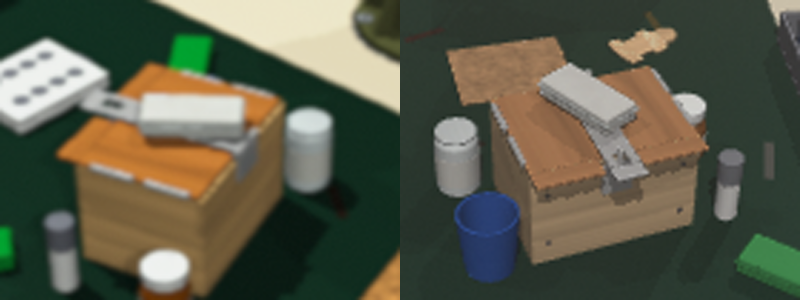

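The crop confirms it: the white tin lies on the steel hasp. The look-alikes are green and lie on the desk. The nose and staple face the side camera, at crop (630,175). Next are robust fits.

```bash
python3 - <<'E'
from h import *
import pickle
a,b=pickle.load(open('c0.pkl','rb'))
def rr(q,name):
    # drop isolated points
    from scipy.spatial import cKDTree
    t=cKDTree(q[:,:2]);k=np.array([len(i) for i in t.query_ball_point(q[:,:2],.008)]);q=q[k>5]
    r=cv2.minAreaRect(q[:,:2].astype(np.float32)*1000)
    print(name,len(q),'rect',np.round(r[0],1),np.round(r[1],1),round(r[2],1),'z',np.percentile(q[:,2],[5,50,95]).round(4),'mean',q[:,:2].mean(0).round(4));return q
A={}
for n,c in(('a',a),('b',b)):
    P=cloud(c);h=cv2.cvtColor(c['pixels'],cv2.COLOR_RGB2HSV);S,V,H=h[...,1],h[...,2],h[...,0]
    z=P[...,2];g=cv2.morphologyEx(c['depth'],cv2.MORPH_GRADIENT,np.ones((3,3)))
    near=(c['depth']>0)&(P[...,0]>.35)&(P[...,0]<.85)&(abs(P[...,1])<.4)
    for name,m in dict(tin=(z>.16)&(z<.172)&(g<.012),flap=(z>.131)&(z<.141)&(S>70),hasp=(z>.137)&(z<.15)&(S<60)&(abs(P[...,1]-.04)<.2)&(g<.015),cork=(z<.012)&(H<22)&(S>80)&(V>60)&(P[...,0]<.62)&(P[...,1]>.1),pal=(z>.015)&(z<.03)&(S<60)&(P[...,1]<-.05)&(V>130)).items():
        A.setdefault(name,[]).append(rr(P[near&m],n+name))
for k,v in A.items(): rr(np.vstack(v),k)
for n,c in(('a',a),('b',b)):
    P=cloud(c);z=P[...,2]
    # upright objects: cluster by footprint
    m=(c['depth']>0)&(P[...,0]>.38)&(P[...,0]<.85)&(abs(P[...,1]-.04)<.25)&(z>.05)&(z<.1)
    q=P[m];g=np.round(q[:,:2]/.005).astype(int);im=np.zeros((120,180),np.uint8);im[g[:,1]+60,g[:,0]]=255
    cv2.imwrite(f'pics/obj_{n}.png',cv2.resize(im[10:110,70:175],None,fx=3,fy=3,interpolation=0))
    s=(h if 0 else cv2.cvtColor(c['pixels'],cv2.COLOR_RGB2HSV))
E
python3 -c "
import cv2,numpy as np
cv2.imwrite('pics/obj.png',np.hstack([cv2.imread('pics/obj_a.png'),cv2.imread('pics/obj_b.png')]))"
```

```text
atin 108 rect [575.3  54.8] [23.6 99.6] 41.3 z [0.1606 0.1654 0.1696] mean [0.5813 0.0543]
aflap 1275 rect [572.1  25.3] [204.8 174.1] 15.5 z [0.1339 0.1376 0.1402] mean [0.5893 0.0329]
ahasp 76 rect [579.4  31.9] [180.1 108. ] 68.5 z [0.1377 0.1437 0.1486] mean [0.5792 0.0638]
acork 1614 rect [492.9 242.8] [169.7 289. ] 9.0 z [0.0028 0.0063 0.0096] mean [0.4865 0.3217]
apal 711 rect [ 501.8 -297.3] [127.3 147.8] 88.3 z [0.0185 0.0259 0.029 ] mean [ 0.5082 -0.2926]
btin 80 rect [557.3  34. ] [ 40.3 103. ] 45.6 z [0.1614 0.1645 0.1674] mean [0.558  0.0233]
bflap 1385 rect [571.7  20.9] [199.  172.6] 14.7 z [0.133  0.1357 0.1383] mean [0.5693 0.0081]
bhasp 84 rect [583.4 -31.5] [27.3 97. ] 18.5 z [0.1394 0.1416 0.1451] mean [ 0.5823 -0.0327]
bcork 472 rect [482.1 317.7] [157.9 124.1] 9.7 z [0.0012 0.005  0.0086] mean [0.4705 0.318 ]
bpal 1722 rect [ 497.9 -302.2] [127.7 149.3] 87.7 z [0.0196 0.0233 0.0265] mean [ 0.4974 -0.3083]
tin 170 rect [565.2  41.5] [ 55.7 100.8] 40.7 z [0.1607 0.1647 0.169 ] mean [0.5726 0.041 ]
flap 2656 rect [572.5  24.2] [204.5 176.8] 15.7 z [0.1332 0.1365 0.1398] mean [0.5789 0.0199]
hasp 145 rect [580.8  22. ] [184.4 110. ] 72.4 z [0.1386 0.1424 0.147 ] mean [0.5795 0.0127]
cork 2079 rect [482.1 318.7] [167.2 135.8] 9.0 z [0.0023 0.006  0.0094] mean [0.4829 0.3212]
pal 2431 rect [ 499.4 -301. ] [130.7 152.3] 87.9 z [0.0196 0.0238 0.0281] mean [ 0.5005 -0.3037]
```

View pics/obj.png

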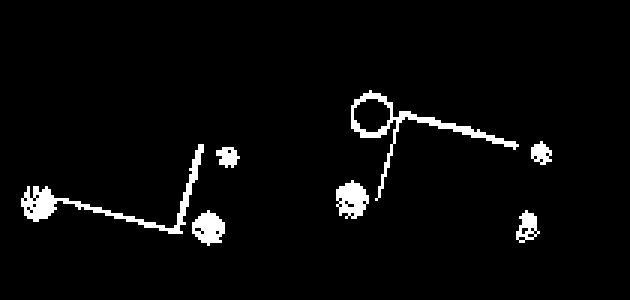

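```bash
cat >> h.py <<'E'
def down(yaw): return R.from_euler('xyz',[np.pi,0,yaw])
def plan(wps,grip,step=.025,start=None):
    """wps: list of (pos, Rotation). prints run-length rows in tool units."""
    o=get_obs();p=np.array(o['ee_pos']);r=R.from_euler('xyz',o['eef_rot'])
    if start is not None: p,r=start
    for pos,rt in wps:
        pos=np.array(pos);rv=(r.inv()*rt).as_rotvec();d=pos-p
        n=max(1,int(np.ceil(max(np.linalg.norm(d)/step,np.linalg.norm(rv)/.1))))
        rows=[];
        for i in range(n):
            s=r.inv().apply((pos-p)/(n-i))/.03
            rv=(r.inv()*rt).as_rotvec()/(n-i)/.12
            s=np.round(s,2);rv=np.round(rv,2)
            rows.append([s.tolist(),rv.tolist(),grip])
            p=p+r.apply(s*.03);r=r*R.from_rotvec(rv*.12)
        print(n,'rows ->',pos.round(4))
        if all(x==rows[0] for x in rows): print(' %d x'%n,rows[0])
        else:
            for x in rows: print(' ',x)
E
python3 - <<'E'
from h import *
o=get_obs();r=R.from_euler('xyz',o['eef_rot']);p=o['ee_pos']
plan([([.3,.40,.33],r),([.57,.04,.36],down(2.30))],1,.035)
E
```

```text
6 rows -> [0.3  0.4  0.33]
  [[-0.65, -0.36, -0.69], [0.0, 0.0, 0.0], 1]
  [[-0.65, -0.35, -0.7], [-0.0, 0.0, -0.0], 1]
  [[-0.66, -0.36, -0.69], [-0.0, 0.0, -0.0], 1]
  [[-0.65, -0.35, -0.7], [-0.0, 0.0, -0.0], 1]
  [[-0.66, -0.36, -0.69], [-0.0, 0.0, -0.0], 1]
  [[-0.65, -0.35, -0.7], [-0.0, 0.0, -0.0], 1]
13 rows -> [0.57 0.04 0.36]
  [[-1.0, -0.58, -0.08], [-0.0, 0.0, 0.28], 1]
  [[-1.02, -0.54, -0.08], [-0.0, 0.0, 0.28], 1]
  [[-1.04, -0.51, -0.08], [-0.0, 0.0, 0.28], 1]
  [[-1.05, -0.47, -0.07], [-0.0, 0.0, 0.28], 1]
  [[-1.07, -0.44, -0.08], [-0.0, 0.0, 0.28], 1]
  [[-1.08, -0.4, -0.07], [-0.0, 0.0, 0.28], 1]
  [[-1.1, -0.36, -0.08], [-0.0, 0.0, 0.28], 1]
  [[-1.11, -0.32, -0.07], [-0.0, 0.0, 0.28], 1]
  [[-1.12, -0.29, -0.08], [-0.0, 0.0, 0.28], 1]
  [[-1.12, -0.25, -0.07], [-0.0, 0.0, 0.28], 1]
  [[-1.13, -0.21, -0.08], [-0.0, 0.0, 0.28], 1]
  [[-1.14, -0.18, -0.07], [-0.0, 0.0, 0.28], 1]
  [[-1.15, -0.13, -0.08], [-0.01, 0.0, 0.27], 1]
```

{"op": "send_rows", "data": {
  "motion": [
    [[-0.65, -0.36, -0.7], [0, 0, 0], 1],
    [[-0.65, -0.36, -0.7], [0, 0, 0], 1],
    [[-0.65, -0.36, -0.7], [0, 0, 0], 1],
    [[-0.65, -0.36, -0.7], [0, 0, 0], 1],
    [[-0.65, -0.36, -0.7], [0, 0, 0], 1],
    [[-0.65, -0.36, -0.7], [0, 0, 0], 1],
    [[-0.95, -0.55, -0.08], [0, 0, 0.25], 1],
    [[-0.95, -0.5, -0.08], [0, 0, 0.25], 1],
    [[-0.95, -0.48, -0.08], [0, 0, 0.25], 1],
    [[-0.95, -0.45, -0.08], [0, 0, 0.25], 1],
    [[-0.95, -0.42, -0.08], [0, 0, 0.25], 1],
    [[-0.95, -0.38, -0.08], [0, 0, 0.25], 1]
  ]
}}

```text
time_s: 1.3
ee_pos: [0.4129, 0.2453, 0.3457]
eef_rot: [-3.141, -0.0, 2.555]
force: [-0.1, -0.6, -0.0]
grip_width: 0.0942
grip_force: 0.0
```

```bash
python3 - <<'E'
from h import *
o=get_obs();print(o['ee_pos'],o['eef_rot'])
plan([([.57,.04,.36],down(2.30))],1,.03)
E
```

```text
[0.41290034 0.24533841 0.34574694] [-3.14119993e+00 -1.93166960e-04  2.55450919e+00]
9 rows -> [0.57 0.04 0.36]
  [[-0.91, -0.31, -0.05], [-0.0, -0.0, 0.24], 1]
  [[-0.91, -0.28, -0.05], [-0.0, -0.0, 0.24], 1]
  [[-0.92, -0.26, -0.05], [-0.0, -0.0, 0.23], 1]
  [[-0.93, -0.23, -0.05], [-0.0, -0.0, 0.24], 1]
  [[-0.94, -0.21, -0.06], [-0.0, -0.0, 0.23], 1]
  [[-0.94, -0.18, -0.05], [-0.0, -0.0, 0.24], 1]
  [[-0.94, -0.15, -0.06], [-0.0, -0.0, 0.23], 1]
  [[-0.95, -0.13, -0.05], [-0.0, -0.0, 0.24], 1]
  [[-0.95, -0.1, -0.06], [-0.0, -0.0, 0.23], 1]
```

{"op": "send_rows", "data": {
  "motion": [
    [[-0.91, -0.31, -0.05], [0, 0, 0.24], 1],
    [[-0.91, -0.28, -0.05], [0, 0, 0.24], 1],
    [[-0.92, -0.26, -0.05], [0, 0, 0.24], 1],
    [[-0.93, -0.23, -0.05], [0, 0, 0.24], 1],
    [[-0.94, -0.2, -0.05], [0, 0, 0.24], 1],
    [[-0.94, -0.18, -0.05], [0, 0, 0.24], 1],
    [[-0.94, -0.15, -0.05], [0, 0, 0.24], 1],
    [[-0.95, -0.13, -0.05], [0, 0, 0.24], 1],
    [[-0.6, -0.05, 0], [0, 0, 0.1], 1],
    [[0, 0, 0], [0, 0, 0], 1]
  ]
}}

```text
time_s: 2.3
ee_pos: [0.5641, 0.0488, 0.3569]
eef_rot: [-3.14, -0.001, 2.312]
force: [-0.5, -0.6, 0.5]
grip_width: 0.094
grip_force: 0.0
```

```bash
python3 - <<'E'
from h import *
import pickle
o=get_obs();print(o['ee_pos'],o['eef_rot'])
c=camera('wrist');save(c,'w1.png');pickle.dump(c,open('w1.pkl','wb'))
Rm=cv2.Rodrigues(np.array(c['rvec'],float))[0];print(-Rm.T@np.array(c['tvec']).ravel(),Rm[2])
E
```

```text
[0.56414678 0.04882354 0.35692618] [-3.14042407e+00 -8.03088198e-04  2.31150103e+00]
[0.51839814 0.09968365 0.53687653] [ 0.15837107 -0.17521871 -0.97170829]
```

View pics/w1.png

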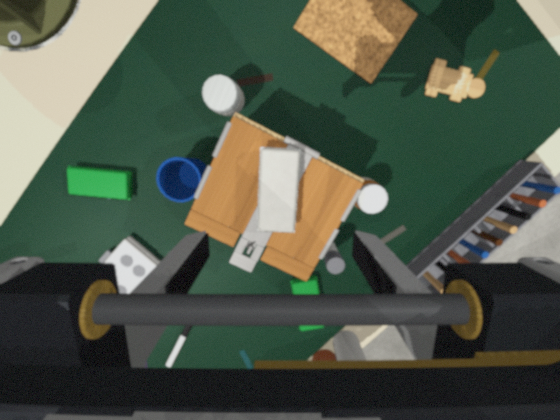

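The wrist view shows the white tin at (279,190) on the hasp, whose nose is at about (245,265). The chest flap corners are at (238,115), (362,183), (307,279) and (187,223). The big mat is at (355,35) and is empty.

```bash
python3 - <<'E'
from h import *
import pickle
c=pickle.load(open('w1.pkl','rb'));P=cloud(c);z=P[...,2]
h=cv2.cvtColor(c['pixels'],cv2.COLOR_RGB2HSV);S,V,H=h[...,1],h[...,2],h[...,0]
v,u=np.mgrid[0:420,0:560]
box=(u>170)&(u<380)&(v>100)&(v<290)
def rect(m,zz,name):
    m=cv2.morphologyEx(m.astype(np.uint8),cv2.MORPH_OPEN,np.ones((3,3)))
    k,l,s,ce=cv2.connectedComponentsWithStats(m);i=1+np.argmax(s[1:,4])
    cs,_=cv2.findContours((l==i).astype(np.uint8),cv2.RETR_EXTERNAL,cv2.CHAIN_APPROX_NONE)
    q=max(cs,key=len)[:,0,:]
    w=np.array([world(c,*x,z=zz) for x in q]);r=cv2.minAreaRect((w[:,:2]*1000).astype(np.float32))
    print(name,ce[i].round(),s[i,4],np.round(r[0],1),np.round(r[1],1),round(r[2],1),'zdepth',np.percentile(z[l==i],[5,50,95]).round(4));return l==i
t=rect(box&(z>.155)&(z<.175),.165,'tin')
f=rect(box&(z>.129)&(z<.141)&(S>80),.135,'flap')
fl=rect(box&(z>.128)&(z<.18),.135,'lid all')
hs=rect((u>225)&(u<275)&(v>225)&(v<275)&(S<70)&(V>100)&(z>.13)&(z<.16),.141,'hasp')
q=P[hs];print(q[:,:2].mean(0),q[:,2].mean())
rect((v<85)&(u>285)&(u<425)&(H<25)&(S>80)&(z<.02),.004,'mat')
E
```

```text
tin [278. 189.] 3282 [561.4  46.8] [ 51.  110.3] 39.0 zdepth [0.1619 0.1654 0.1668]
flap [232. 182.] 6116 [513.4   9.8] [ 81.6 173.3] 15.4 zdepth [0.134  0.1356 0.1369]
lid all [272. 198.] 17538 [573.3  15.6] [207.8 202.1] 15.6 zdepth [0.1342 0.136  0.166 ]
hasp [250. 247.] 941 [590.2 -45. ] [36.1 70.3] 15.6 zdepth [0.1401 0.1416 0.1429]
[ 0.59037221 -0.04555551] 0.14159852642661785
mat [357.  31.] 6416 [481.6 321.1] [162.9 133. ] 9.4 zdepth [0.0028 0.0046 0.0062]
```

```bash
python3 - <<'E'
from h import *
t=[.5614,.0468]
plan([(t+[.25],down(2.251)),(t+[.143],down(2.251))],1,.03)
E
```

```text
4 rows -> [0.5614 0.0468 0.25  ]
  [[-0.01, -0.03, 0.89], [-0.0, -0.0, 0.13], 1]
  [[-0.01, -0.03, 0.89], [-0.0, -0.0, 0.13], 1]
  [[-0.01, -0.03, 0.9], [-0.0, -0.0, 0.13], 1]
  [[-0.0, -0.03, 0.89], [-0.01, -0.01, 0.12], 1]
4 rows -> [0.5614 0.0468 0.143 ]
  [[-0.0, 0.0, 0.89], [0.0, 0.0, 0.0], 1]
  [[-0.0, 0.0, 0.89], [0.0, 0.0, 0.0], 1]
  [[-0.0, 0.0, 0.89], [0.0, 0.0, 0.0], 1]
  [[-0.0, 0.0, 0.9], [0.0, 0.0, 0.0], 1]
```

{"op": "send_rows", "data": {
  "motion": [
    [[-0.01, -0.03, 0.9], [0, 0, 0.13], 1],
    [[-0.01, -0.03, 0.9], [0, 0, 0.13], 1],
    [[-0.01, -0.03, 0.9], [0, 0, 0.13], 1],
    [[-0.01, -0.03, 0.9], [0, 0, 0.13], 1],
    [[0, 0, 0.8], [0, 0, 0], 1],
    [[0, 0, 0.8], [0, 0, 0], 1],
    [[0, 0, 0.6], [0, 0, 0], 1],
    [[0, 0, 0], [0, 0, 0], 1],
    [[0, 0, 0], [0, 0, 0], 1]
  ]
}}

```text
time_s: 3.25
ee_pos: [0.5614, 0.0476, 0.1847]
eef_rot: [3.141, 0.0, 2.252]
force: [-0.7, 0.4, 1.2]
grip_width: 0.0937
grip_force: 0.0
```

```bash
python3 - <<'E'
from h import *
o=get_obs();print(o['ee_pos'],o['eef_rot'],o['qpos'])
plan([([.5614,.0468,.143],down(2.251))],1,.03)
E
```

```text
[0.56139263 0.04764513 0.18468174] [3.14116419e+00 2.36451998e-04 2.25210545e+00] [ 1.96224472e-02  3.46500466e-01  1.50882614e+00  7.99432284e-05
  1.28578272e+00 -6.61709184e-01]
2 rows -> [0.5614 0.0468 0.143 ]
  [[-0.01, -0.01, 0.69], [0.0, 0.0, 0.0], 1]
  [[-0.01, -0.01, 0.7], [0.0, 0.0, 0.01], 1]
```

{"op": "send_rows", "data": {
  "motion": [
    [[0, -0.01, 0.6], [0, 0, 0], 1],
    [[0, -0.01, 0.6], [0, 0, 0], 1],
    [[0, 0, 0.2], [0, 0, 0], 1],
    [[0, 0, 0], [0, 0, 0], 1],
    [[0, 0, 0], [0, 0, 0], -1],
    [[0, 0, 0], [0, 0, 0], -1],
    [[0, 0, 0], [0, 0, 0], -1],
    [[0, 0, 0], [0, 0, 0], -1],
    [[0, 0, 0], [0, 0, 0], -1],
    [[0, 0, 0], [0, 0, 0], -1],
    [[0, 0, 0], [0, 0, 0], -1]
  ],
  "squeeze": 20
}}

```text
time_s: 4.35
ee_pos: [0.5611, 0.0465, 0.1419]
eef_rot: [3.142, 0.0, 2.251]
force: [-0.1, 0.2, 1.4]
grip_width: 0.0496
grip_force: 20.0
```

```bash
python3 - <<'E'
from h import *
y=3.305
plan([([.561,.047,.23],down(2.251)),([.482,.320,.2],down(y)),([.482,.320,.03],down(y))],-1,.028)
E
```

```text
4 rows -> [0.561 0.047 0.23 ]
  [[0.0, 0.0, -0.73], [0.0, 0.0, 0.0], -1]
  [[0.0, 0.0, -0.74], [0.0, 0.0, 0.0], -1]
  [[0.01, 0.0, -0.73], [0.0, 0.0, 0.0], -1]
  [[0.0, 0.01, -0.74], [0.0, 0.0, 0.0], -1]
11 rows -> [0.482 0.32  0.2  ]
  [[0.79, 0.33, 0.09], [0.0, 0.0, -0.8], -1]
  [[0.76, 0.41, 0.09], [0.0, 0.0, -0.8], -1]
  [[0.72, 0.48, 0.09], [0.0, 0.0, -0.8], -1]
  [[0.67, 0.55, 0.09], [0.0, 0.0, -0.8], -1]
  [[0.61, 0.61, 0.09], [0.0, 0.0, -0.8], -1]
  [[0.55, 0.66, 0.09], [0.0, 0.0, -0.8], -1]
  [[0.48, 0.71, 0.09], [0.0, 0.0, -0.8], -1]
  [[0.41, 0.76, 0.09], [0.0, 0.0, -0.8], -1]
  [[0.34, 0.79, 0.09], [-0.0, 0.0, -0.79], -1]
  [[0.26, 0.82, 0.1], [-0.0, 0.0, -0.8], -1]
  [[0.19, 0.84, 0.09], [-0.0, 0.0, -0.79], -1]
7 rows -> [0.482 0.32  0.03 ]
 7 x [[-0.0, 0.0, 0.81], [-0.0, 0.0, -0.0], -1]
```

{"op": "send_rows", "data": {
  "motion": [
    [[0, 0, -0.5], [0, 0, 0], -1],
    [[0, 0, -0.8], [0, 0, 0], -1],
    [[0, 0, -0.8], [0, 0, 0], -1],
    [[0, 0, -0.8], [0, 0, 0], -1],
    [[0.79, 0.33, 0.09], [0, 0, -0.8], -1],
    [[0.76, 0.41, 0.09], [0, 0, -0.8], -1],
    [[0.72, 0.48, 0.09], [0, 0, -0.8], -1],
    [[0.67, 0.55, 0.09], [0, 0, -0.8], -1],
    [[0.61, 0.61, 0.09], [0, 0, -0.8], -1],
    [[0.55, 0.66, 0.09], [0, 0, -0.8], -1],
    [[0.48, 0.71, 0.09], [0, 0, -0.8], -1]
  ]
}}

```text
time_s: 5.45
ee_pos: [0.5102, 0.2212, 0.2096]
eef_rot: [-3.141, -0.0, 2.927]
force: [0.3, 0.6, -2.0]
grip_width: 0.0497
grip_force: 20.0
```

{"op": "send_rows", "data": {
  "motion": [
    [[0.41, 0.76, 0.09], [0, 0, -0.8], -1],
    [[0.34, 0.79, 0.09], [0, 0, -0.8], -1],
    [[0.26, 0.82, 0.1], [0, 0, -0.8], -1],
    [[0.19, 0.84, 0.1], [0, 0, -0.8], -1],
    [[0, 0, 0.7], [0, 0, 0], -1],
    [[0, 0, 0.8], [0, 0, 0], -1],
    [[0, 0, 0.8], [0, 0, 0], -1],
    [[0, 0, 0.8], [0, 0, 0], -1],
    [[0, 0, 0.8], [0, 0, 0], -1],
    [[0, 0, 0.4], [0, 0, 0], -1],
    [[0, 0, 0], [0, 0, 0], -1],
    [[0, 0, 0], [0, 0, 0], -1]
  ]
}}

```text
time_s: 6.65
ee_pos: [0.4822, 0.3197, 0.0704]
eef_rot: [3.141, 0.001, -2.976]
force: [0.9, 0.7, -1.8]
grip_width: 0.0494
grip_force: 20.0
```

```bash
python3 - <<'E'
from h import *
o=get_obs();print(o['ee_pos'],o['eef_rot'],o['qpos'])
plan([([.482,.320,.008],down(3.305))],-1,.01)
E
```

```text
[0.48220557 0.31974685 0.0703752 ] [ 3.14131411e+00  7.78719349e-04 -2.97615098e+00] [ 5.22229101e-01  5.04091085e-01  1.56989601e+00 -1.25406675e-05
  1.06677859e+00 -1.21400296e+00]
7 rows -> [0.482 0.32  0.008]
  [[0.0, 0.0, 0.3], [0.0, 0.0, 0.0], -1]
  [[0.0, 0.0, 0.3], [0.0, 0.0, 0.0], -1]
  [[0.0, 0.0, 0.3], [0.0, 0.0, 0.0], -1]
  [[0.0, 0.0, 0.29], [0.0, 0.0, 0.0], -1]
  [[0.0, 0.0, 0.3], [0.0, 0.0, 0.01], -1]
  [[0.0, 0.0, 0.29], [0.0, 0.0, 0.0], -1]
  [[0.01, 0.01, 0.3], [0.0, 0.01, 0.01], -1]
```

Underside is 1 mm below the TCP, so contact with the mat should come at TCP ≈ 0.005.

{"op": "send_rows", "data": {
  "motion": [
    [[0, 0, 0.5], [0, 0, 0], -1],
    [[0, 0, 0.6], [0, 0, 0], -1],
    [[0, 0, 0.5], [0, 0, 0], -1],
    [[0, 0, 0.25], [0, 0, 0], -1],
    [[0, 0, 0.15], [0, 0, 0], -1],
    [[0, 0, 0.08], [0, 0, 0], -1],
    [[0, 0, 0], [0, 0, 0], -1],
    [[0, 0, 0], [0, 0, 0], -1]
  ]
}}

```text
time_s: 7.45
ee_pos: [0.4821, 0.3197, 0.0077]
eef_rot: [3.141, 0.001, -2.976]
force: [0.1, 0.8, -1.9]
grip_width: 0.0498
grip_force: 20.0
```

{"op": "send_rows", "data": {
  "motion": [
    [[0, 0, 0.04], [0, 0, 0], -1],
    [[0, 0, 0.04], [0, 0, 0], -1],
    [[0, 0, 0], [0, 0, 0], -1]
  ]
}}

```text
time_s: 7.75
ee_pos: [0.482, 0.3196, 0.005]
eef_rot: [3.141, 0.0, -2.976]
force: [0.7, 0.3, -0.4]
grip_width: 0.05
grip_force: 20.0
```

Force has dropped from −1.9 to −0.4, so it is in contact. I open in steps and rise.

{"op": "send_rows", "data": {
  "motion": [
    [[0, 0, 0], [0, 0, 0], 0.2],
    [[0, 0, 0], [0, 0, 0], 0.4],
    [[0, 0, 0], [0, 0, 0], 0.7],
    [[0, 0, 0], [0, 0, 0], 0.7],
    [[0, 0, -0.3], [0, 0, 0], 0.7],
    [[0, 0, -0.7], [0, 0, 0], 0.7],
    [[0, 0, -0.9], [0, 0, 0], 0.7],
    [[0, 0, -0.9], [0, 0, 0], 0.4],
    [[0, 0, -0.9], [0, 0, 0], 0],
    [[0, 0, -0.9], [0, 0, 0], -0.4],
    [[0, 0, -0.9], [0, 0, 0], -1],
    [[0, 0, -0.9], [0, 0, 0], -1]
  ]
}}

```text
time_s: 8.95
ee_pos: [0.4817, 0.3195, 0.1987]
eef_rot: [3.141, 0.001, -2.976]
force: [-0.2, -0.0, -0.2]
grip_width: 0.0436
grip_force: 0.0
```

Tin is placed. Next I plan the hasp grasp at the nose: tool pointing down, gripping across the strap's width, then following the arc around the hinge.

```bash
cat >> h.py <<'E'
C=np.array([.5674,.0367]);YAW=np.radians(105.5)
ex=np.array([np.cos(YAW),np.sin(YAW),0]);ey=np.array([-np.sin(YAW),np.cos(YAW),0])
def W(x,y,z): return np.r_[C,0]+x*ex+y*ey+np.array([0,0,z])
E
python3 - <<'E'
from h import *
plan([(W(-.111,0,.22),down(YAW)),(W(-.111,0,.122),down(YAW))],.5,.031)
E
```

```text
15 rows -> [ 0.5971 -0.0703  0.22  ]
  [[-0.11, -0.9, -0.05], [0.0, 0.0, 0.81], 0.5]
  [[-0.2, -0.88, -0.05], [0.0, 0.0, 0.81], 0.5]
  [[-0.28, -0.86, -0.05], [0.0, 0.0, 0.81], 0.5]
  [[-0.36, -0.83, -0.05], [0.0, 0.0, 0.82], 0.5]
  [[-0.44, -0.79, -0.05], [0.0, 0.0, 0.81], 0.5]
  [[-0.52, -0.74, -0.05], [0.0, 0.0, 0.82], 0.5]
  [[-0.59, -0.69, -0.05], [0.0, 0.0, 0.81], 0.5]
  [[-0.65, -0.62, -0.05], [0.0, 0.0, 0.82], 0.5]
  [[-0.71, -0.56, -0.04], [0.0, 0.0, 0.81], 0.5]
  [[-0.76, -0.49, -0.05], [0.0, -0.0, 0.82], 0.5]
  [[-0.8, -0.41, -0.04], [0.0, -0.0, 0.81], 0.5]
  [[-0.84, -0.33, -0.05], [0.0, -0.0, 0.82], 0.5]
  [[-0.87, -0.24, -0.04], [0.0, -0.0, 0.81], 0.5]
  [[-0.89, -0.16, -0.05], [0.0, -0.0, 0.82], 0.5]
  [[-0.9, -0.07, -0.04], [0.01, -0.0, 0.81], 0.5]
4 rows -> [ 0.5971 -0.0703  0.122 ]
  [[0.0, 0.0, 0.82], [-0.0, -0.0, 0.0], 0.5]
  [[0.0, 0.0, 0.81], [-0.0, -0.0, 0.0], 0.5]
  [[0.0, 0.0, 0.82], [-0.0, -0.0, 0.0], 0.5]
  [[0.0, 0.0, 0.81], [-0.0, -0.0, 0.0], 0.5]
```

{"op": "send_rows", "data": {
  "motion": [
    [[-0.11, -0.9, -0.05], [0, 0, 0.8], -1],
    [[-0.2, -0.88, -0.05], [0, 0, 0.8], -1],
    [[-0.28, -0.86, -0.05], [0, 0, 0.8], -1],
    [[-0.36, -0.83, -0.05], [0, 0, 0.8], 0],
    [[-0.44, -0.8, -0.05], [0, 0, 0.8], 0.5],
    [[-0.52, -0.74, -0.05], [0, 0, 0.8], 0.5],
    [[-0.59, -0.69, -0.05], [0, 0, 0.8], 0.5],
    [[-0.65, -0.62, -0.05], [0, 0, 0.8], 0.5],
    [[-0.71, -0.56, -0.05], [0, 0, 0.8], 0.5],
    [[-0.76, -0.49, -0.05], [0, 0, 0.8], 0.5],
    [[-0.8, -0.41, -0.05], [0, 0, 0.8], 0.5]
  ]
}}

```text
time_s: 10.05
ee_pos: [0.5686, 0.0328, 0.2141]
eef_rot: [3.141, 0.0, 2.247]
force: [0.3, 0.2, 0.3]
grip_width: 0.0705
grip_force: 0.0
```

{"op": "send_rows", "data": {
  "motion": [
    [[-0.84, -0.33, -0.05], [0, 0, 0.8], 0.5],
    [[-0.87, -0.24, -0.05], [0, 0, 0.8], 0.5],
    [[-0.9, -0.16, -0.05], [0, 0, 0.8], 0.5],
    [[-0.9, -0.07, -0.05], [0, 0, 0.8], 0.5],
    [[0, 0, 0], [0, 0, 0], 0.5],
    [[0, 0, 0], [0, 0, 0], 0.5]
  ]
}}

```text
time_s: 10.65
ee_pos: [0.6016, -0.0696, 0.2196]
eef_rot: [3.142, -0.0, 1.868]
force: [0.6, 0.8, -0.8]
grip_width: 0.0705
grip_force: 0.0
```

```bash
python3 - <<'E'
from h import *
o=get_obs();print(o['qpos'])
plan([(W(-.111,0,.165),down(YAW))],.5,.02)
E
```

```text
[-1.75674114e-01  4.15494318e-01  1.33244308e+00  8.52538309e-05
  1.39362500e+00 -4.72404456e-01]
3 rows -> [ 0.5971 -0.0703  0.165 ]
  [[0.01, -0.05, 0.61], [0.0, -0.0, 0.07], 0.5]
  [[0.01, -0.05, 0.6], [0.0, -0.0, 0.07], 0.5]
  [[0.0, -0.05, 0.61], [0.0, -0.0, 0.08], 0.5]
```

{"op": "send_rows", "data": {
  "motion": [
    [[0, -0.05, 0.6], [0, 0, 0.07], 0.5],
    [[0, -0.05, 0.6], [0, 0, 0.07], 0.5],
    [[0, -0.05, 0.6], [0, 0, 0.08], 0.5],
    [[0, 0, 0.4], [0, 0, 0], 0.5],
    [[0, 0, 0.4], [0, 0, 0], 0.5],
    [[0, 0, 0.4], [0, 0, 0], 0.5],
    [[0, 0, 0.2], [0, 0, 0], 0.5],
    [[0, 0, 0], [0, 0, 0], 0.5],
    [[0, 0, 0], [0, 0, 0], 0.5]
  ]
}}

```text
time_s: 11.55
ee_pos: [0.5977, -0.0708, 0.1236]
eef_rot: [3.141, 0.0, 1.841]
force: [0.1, -0.4, -0.1]
grip_width: 0.0704
grip_force: 0.0
```

```bash
python3 - <<'E'
from h import *
import pickle
o=get_obs();print(o['ee_pos'],o['eef_rot'],W(-.111,0,.122))
b=camera('side');c=camera('wrist')
i=np.hstack([cv2.resize(b['pixels'][150:290,200:380],(400,311),interpolation=cv2.INTER_CUBIC),cv2.resize(c['pixels'][100:411,80:480],(400,311))])
cv2.imwrite('pics/h1.png',i[...,::-1])
E
```

```text
[ 0.59768508 -0.07081513  0.12361648] [3.14119502e+00 1.96847319e-04 1.84068857e+00] [ 0.59706346 -0.07026298  0.122     ]
```

View pics/h1.png

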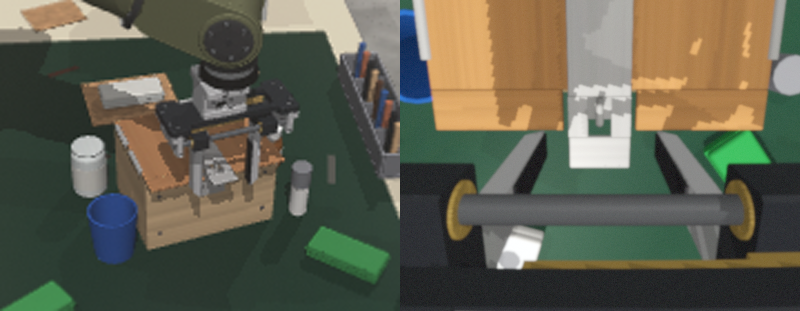

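The fingers straddle the hasp nose at about (215,165) in the side crop, and the tin lies on the mat at (130,95). Now I grip and compute the arc.

{"op": "send_rows", "data": {
  "motion": [
    [[0, 0, 0], [0, 0, 0], -1],
    [[0, 0, 0], [0, 0, 0], -1],
    [[0, 0, 0], [0, 0, 0], -1],
    [[0, 0, 0], [0, 0, 0], -1],
    [[0, 0, 0], [0, 0, 0], -1]
  ],
  "squeeze": 8
}}

```text
time_s: 12.15
ee_pos: [0.5972, -0.0709, 0.1232]
eef_rot: [-3.141, -0.0, 1.841]
force: [-5.0, -2.0, 1.8]
grip_width: 0.0354
grip_force: 8.0
```

```bash
python3 - <<'E'
from h import *
t=np.linspace(0,2.24,23);r=.1856
for a,b in zip(t[:-1],t[1:]): print([round(r*(np.cos(a)-np.cos(b))/.03,2),round(-r*(np.sin(b)-np.sin(a))/.03,2)])
E
```

```text
[np.float64(0.03), np.float64(-0.63)]
[np.float64(0.1), np.float64(-0.62)]
[np.float64(0.16), np.float64(-0.61)]
[np.float64(0.22), np.float64(-0.59)]
[np.float64(0.28), np.float64(-0.56)]
[np.float64(0.33), np.float64(-0.53)]
[np.float64(0.39), np.float64(-0.5)]
[np.float64(0.44), np.float64(-0.45)]
[np.float64(0.48), np.float64(-0.41)]
[np.float64(0.52), np.float64(-0.36)]
[np.float64(0.55), np.float64(-0.3)]
[np.float64(0.58), np.float64(-0.25)]
[np.float64(0.6), np.float64(-0.18)]
[np.float64(0.62), np.float64(-0.12)]
[np.float64(0.63), np.float64(-0.06)]
[np.float64(0.63), np.float64(0.0)]
[np.float64(0.63), np.float64(0.07)]
[np.float64(0.62), np.float64(0.13)]
[np.float64(0.6), np.float64(0.19)]
[np.float64(0.58), np.float64(0.25)]
[np.float64(0.55), np.float64(0.31)]
[np.float64(0.51), np.float64(0.36)]
```

{"op": "send_rows", "data": {
  "motion": [
    [[0.03, 0, -0.63], [0, 0, 0], -1],
    [[0.1, 0, -0.62], [0, 0, 0], -1],
    [[0.16, 0, -0.61], [0, 0, 0], -1],
    [[0.22, 0, -0.59], [0, 0, 0], -1],
    [[0.28, 0, -0.56], [0, 0, 0], -1],
    [[0.33, 0, -0.53], [0, 0, 0], -1],
    [[0.39, 0, -0.5], [0, 0, 0], -1],
    [[0.44, 0, -0.45], [0, 0, 0], -1]
  ]
}}

```text
time_s: 12.95
ee_pos: [0.5814, -0.014, 0.2588]
eef_rot: [-3.141, 0.0, 1.84]
force: [-3.2, -0.9, -1.8]
grip_width: 0.0358
grip_force: 8.0
```

{"op": "send_rows", "data": {
  "motion": [
    [[0.48, 0, -0.41], [0, 0, 0], -1],
    [[0.52, 0, -0.36], [0, 0, 0], -1],
    [[0.55, 0, -0.3], [0, 0, 0], -1],
    [[0.58, 0, -0.25], [0, 0, 0], -1],
    [[0.6, 0, -0.18], [0, 0, 0], -1],
    [[0.62, 0, -0.12], [0, 0, 0], -1],
    [[0.63, 0, -0.06], [0, 0, 0], -1],
    [[0.63, 0, 0], [0, 0, 0], -1],
    [[0.63, 0, 0.07], [0, 0, 0], -1],
    [[0.62, 0, 0.13], [0, 0, 0], -1],
    [[0.6, 0, 0.19], [0, 0, 0], -1]
  ]
}}

```text
time_s: 14.05
ee_pos: [0.5294, 0.174, 0.297]
eef_rot: [-3.142, -0.0, 1.841]
force: [-2.3, -2.2, -2.3]
grip_width: 0.0358
grip_force: 8.0
```

{"op": "send_rows", "data": {
  "motion": [
    [[0.58, 0, 0.25], [0, 0, 0], -1],
    [[0.55, 0, 0.31], [0, 0, 0], -1],
    [[0.51, 0, 0.36], [0, 0, 0], -1],
    [[0, 0, 0], [0, 0, 0], -1],
    [[0, 0, 0], [0, 0, 0], -1]
  ]
}}

```text
time_s: 14.55
ee_pos: [0.5166, 0.2209, 0.2688]
eef_rot: [-3.141, -0.001, 1.842]
force: [-5.8, 1.4, 2.8]
grip_width: 0.0359
grip_force: 8.0
```

{"op": "send_rows", "data": {
  "motion": [
    [[0, 0, 0], [0, 0, 0], 0],
    [[0, 0, 0], [0, 0, 0], 0.5],
    [[0, 0, 0], [0, 0, 0], 0.5],
    [[0, 0, -0.5], [0, 0, 0], 0.5],
    [[0, 0, -0.9], [0, 0, 0], 0.5],
    [[0, 0, -0.9], [0, 0, 0], 0.5],
    [[0, 0, -0.9], [0, 0, 0], 0.5],
    [[0, 0, 0], [0, 0, 0], -1],
    [[0, 0, 0], [0, 0, 0], -1]
  ]
}}

```text
time_s: 15.45
ee_pos: [0.5173, 0.2197, 0.3647]
eef_rot: [3.141, 0.0, 1.84]
force: [-0.1, -0.3, 0.2]
grip_width: 0.0577
grip_force: 0.0
```

```bash
python3 - <<'E'
from h import *
o=get_obs();print(o['ee_pos'],o['qpos'])
for n in('scene','side'):
    c=camera(n);P=cloud(c)-np.r_[C,0];q=np.stack([P@ex,P@ey,P[...,2]],-1);h=cv2.cvtColor(c['pixels'],cv2.COLOR_RGB2HSV)
    m=(abs(q[...,1])<.03)&(q[...,0]>.06)&(q[...,0]<.24)&(q[...,2]>.15)&(q[...,2]<.3)&(c['depth']>0)
    print(n,m.sum(),[ (round(a,3),np.median(q[m&(abs(q[...,0]-a)<.01)],0).round(3)) for a in(.09,.12,.15,.18,.21)])
D=down(YAW)*R.from_rotvec([0,np.pi/4,0])
plan([(W(.05,0.02,.37),down(YAW)),(W(-.20,.045,.24),D),(W(-.146,.045,.162),D)],-1,.03)
E
```

```text
[0.51729292 0.2196624  0.36474576] [ 3.36428600e-01  2.65650756e-01  1.20318470e+00 -7.30419543e-05
  1.67238534e+00  6.69628803e-02]
scene 176 [(0.09, array([ 0.092, -0.013,  0.164])), (0.12, array([ 0.12 , -0.012,  0.197])), (0.15, array([ 0.15 , -0.012,  0.23 ])), (0.18, array([ 0.179, -0.013,  0.264])), (0.21, array([0.2  , 0.   , 0.289]))]
side 521 [(0.09, array([0.091, 0.001, 0.162])), (0.12, array([0.12 , 0.001, 0.195])), (0.15, array([0.15 , 0.   , 0.228])), (0.18, array([ 0.182, -0.002,  0.263])), (0.21, array([ 0.201, -0.004,  0.283]))]
5 rows -> [0.5348 0.0795 0.37  ]
  [[-0.93, -0.13, -0.04], [-0.0, 0.0, -0.0], -1]
  [[-0.93, -0.14, -0.04], [-0.0, 0.0, -0.0], -1]
  [[-0.93, -0.13, -0.04], [-0.0, 0.0, -0.0], -1]
  [[-0.93, -0.14, -0.04], [-0.01, 0.0, -0.0], -1]
  [[-0.94, -0.13, -0.05], [-0.0, 0.0, -0.01], -1]
10 rows -> [ 0.5775 -0.1681  0.24  ]
  [[-0.83, -0.08, 0.43], [-0.0, 0.65, -0.0], -1]
  [[-0.86, -0.08, 0.37], [-0.0, 0.66, -0.0], -1]
  [[-0.89, -0.08, 0.3], [-0.0, 0.65, -0.0], -1]
  [[-0.91, -0.09, 0.23], [-0.0, 0.66, -0.0], -1]
  [[-0.93, -0.08, 0.15], [-0.0, 0.65, -0.0], -1]
  [[-0.94, -0.09, 0.08], [-0.0, 0.66, -0.0], -1]
  [[-0.94, -0.08, 0.01], [-0.0, 0.65, -0.0], -1]
  [[-0.94, -0.09, -0.07], [-0.0, 0.66, -0.0], -1]
  [[-0.93, -0.08, -0.14], [-0.0, 0.65, -0.0], -1]
  [[-0.91, -0.09, -0.21], [-0.0, 0.66, -0.0], -1]
4 rows -> [ 0.5631 -0.116   0.162 ]
  [[-0.14, 0.0, 0.78], [-0.0, -0.0, -0.0], -1]
  [[-0.14, 0.0, 0.78], [-0.0, -0.0, -0.0], -1]
  [[-0.15, 0.0, 0.78], [-0.0, -0.0, -0.0], -1]
  [[-0.14, 0.01, 0.77], [-0.0, -0.0, -0.0], -1]
```

The hasp rests at its 2.3 stop. Next I tilt the tool and move to the front of the near flap.

{"op": "send_rows", "data": {
  "motion": [
    [[-0.93, -0.13, -0.04], [0, 0, 0], -1],
    [[-0.93, -0.13, -0.04], [0, 0, 0], -1],
    [[-0.93, -0.13, -0.04], [0, 0, 0], -1],
    [[-0.93, -0.13, -0.04], [0, 0, 0], -1],
    [[-0.93, -0.13, -0.04], [0, 0, 0], -1],
    [[-0.83, -0.08, 0.43], [0, 0.65, 0], -1],
    [[-0.86, -0.08, 0.37], [0, 0.65, 0], -1],
    [[-0.89, -0.08, 0.3], [0, 0.65, 0], -1],
    [[-0.91, -0.09, 0.23], [0, 0.65, 0], -1]
  ]
}}

```text
time_s: 16.45
ee_pos: [0.5524, -0.0196, 0.3177]
eef_rot: [-3.141, -0.316, 1.84]
force: [-0.3, 0.8, 0.7]
grip_width: 0.0008
grip_force: 0.0
```

{"op": "send_rows", "data": {
  "motion": [
    [[-0.93, -0.08, 0.15], [0, 0.65, 0], -1],
    [[-0.94, -0.09, 0.08], [0, 0.65, 0], -1],
    [[-0.94, -0.08, 0], [0, 0.65, 0], -1],
    [[-0.94, -0.09, -0.07], [0, 0.65, 0], -1],
    [[-0.93, -0.08, -0.14], [0, 0.65, 0], -1],
    [[-0.91, -0.09, -0.2], [0, 0.65, 0], -1],
    [[0, 0, 0], [0, 0, 0], -1],
    [[0, 0, 0], [0, 0, 0], -1]
  ]
}}

```text
time_s: 17.25
ee_pos: [0.5777, -0.168, 0.2399]
eef_rot: [-3.139, -0.782, 1.837]
force: [0.4, 0.4, -0.7]
grip_width: 0.0005
grip_force: 0.0
```

```bash
python3 - <<'E'
from h import *
o=get_obs();print(o['qpos'].round(2))
D=down(YAW)*R.from_rotvec([0,np.pi/4,0])
print((R.from_euler('xyz',o['eef_rot']).inv()*D).as_rotvec())
plan([(W(-.15,.045,.161),D),(W(-.0895,.045,.104),D)],-1,.02)
E
```

```text
[-0.56  0.73  0.99  0.55  2.   -0.75]
[-8.15618904e-05  3.73576496e-03 -2.96107338e-03]
5 rows -> [ 0.5641 -0.1199  0.161 ]
  [[-0.13, -0.0, 0.61], [-0.0, 0.01, -0.0], -1]
  [[-0.14, -0.0, 0.61], [-0.0, 0.01, -0.01], -1]
  [[-0.13, -0.0, 0.61], [-0.0, 0.0, -0.0], -1]
  [[-0.14, -0.0, 0.61], [-0.0, 0.01, -0.01], -1]
  [[-0.13, -0.01, 0.6], [-0.0, 0.0, -0.0], -1]
5 rows -> [ 0.548  -0.0616  0.104 ]
  [[0.02, 0.0, 0.55], [-0.0, 0.0, -0.0], -1]
  [[0.01, 0.0, 0.56], [-0.0, 0.0, -0.0], -1]
  [[0.02, 0.0, 0.55], [-0.0, 0.0, -0.0], -1]
  [[0.01, 0.0, 0.56], [-0.0, 0.0, -0.0], -1]
  [[0.02, 0.0, 0.55], [-0.0, 0.0, -0.0], -1]
```

{"op": "send_rows", "data": {
  "motion": [
    [[-0.14, 0, 0.61], [0, 0, 0], -1],
    [[-0.14, 0, 0.61], [0, 0, 0], -1],
    [[-0.14, 0, 0.61], [0, 0, 0], -1],
    [[-0.14, 0, 0.61], [0, 0, 0], -1],
    [[-0.14, 0, 0.61], [0, 0, 0], -1],
    [[0.02, 0, 0.55], [0, 0, 0], -1],
    [[0.02, 0, 0.55], [0, 0, 0], -1],
    [[0.01, 0, 0.55], [0, 0, 0], -1],
    [[0.01, 0, 0.55], [0, 0, 0], -1],
    [[0.01, 0, 0.5], [0, 0, 0], -1],
    [[0, 0, 0], [0, 0, 0], -1],
    [[0, 0, 0], [0, 0, 0], -1]
  ]
}}

```text
time_s: 18.45
ee_pos: [0.5494, -0.0635, 0.1066]
eef_rot: [3.14, -0.779, 1.842]
force: [1.1, -0.2, -0.5]
grip_width: 0.0004
grip_force: 0.0
```

```bash
python3 - <<'E'
from h import *
o=get_obs();D=down(YAW)*R.from_rotvec([0,np.pi/4,0])
p=o['ee_pos']-np.r_[C,0];print('chest',p@ex,p@ey,p[2])
def F(t,s):
    c=.0125*np.sin(t)+.0113*np.cos(t)+.0025
    return W(-.0895,s*(.1-.055*np.cos(t)-c*np.sin(t)),.1325+.055*np.sin(t)-c*np.cos(t)-.0085)
P=[F(t,1) for t in np.linspace(0,1.9,15)]
last=o['ee_pos']
for q in P: print((D.inv().apply(q-last)/.03).round(2).tolist(),q.round(3));last=q
E
```

```text
chest -0.09178893551977266 0.04413066880987106 0.10655217816222472
[0.14, -0.03, -0.03] [ 0.548 -0.062  0.11 ]
[0.14, 0.05, -0.14] [ 0.549 -0.061  0.116]
[0.15, 0.03, -0.15] [ 0.55  -0.061  0.123]
[0.16, 0.0, -0.16] [ 0.55  -0.061  0.129]
[0.17, -0.03, -0.17] [ 0.55  -0.061  0.136]
[0.17, -0.06, -0.17] [ 0.548 -0.062  0.144]
[0.17, -0.1, -0.17] [ 0.545 -0.062  0.151]
[0.16, -0.14, -0.16] [ 0.541 -0.064  0.158]
[0.15, -0.18, -0.15] [ 0.536 -0.065  0.164]
[0.13, -0.22, -0.13] [ 0.529 -0.067  0.169]
[0.11, -0.25, -0.11] [ 0.522 -0.069  0.174]
[0.08, -0.28, -0.08] [ 0.514 -0.071  0.178]
[0.05, -0.3, -0.05] [ 0.506 -0.073  0.18 ]
[0.02, -0.31, -0.02] [ 0.497 -0.076  0.18 ]
[-0.02, -0.32, 0.02] [ 0.488 -0.078  0.179]
```

{"op": "send_rows", "data": {
  "motion": [
    [[0.14, -0.03, -0.03], [0, 0, 0], -1],
    [[0.14, 0.05, -0.14], [0, 0, 0], -1],
    [[0.15, 0.03, -0.15], [0, 0, 0], -1],
    [[0.16, 0, -0.16], [0, 0, 0], -1],
    [[0.17, -0.03, -0.17], [0, 0, 0], -1],
    [[0.17, -0.06, -0.17], [0, 0, 0], -1],
    [[0.17, -0.1, -0.17], [0, 0, 0], -1],
    [[0.16, -0.14, -0.16], [0, 0, 0], -1],
    [[0.15, -0.18, -0.15], [0, 0, 0], -1],
    [[0.13, -0.22, -0.13], [0, 0, 0], -1],
    [[0.11, -0.25, -0.11], [0, 0, 0], -1],
    [[0, 0, 0], [0, 0, 0], -1]
  ]
}}

```text
time_s: 19.65
ee_pos: [0.521, -0.069, 0.1742]
eef_rot: [3.141, -0.779, 1.841]
force: [0.9, -0.1, 0.5]
grip_width: 0.0006
grip_force: 0.0
```

```bash
python3 - <<'E'
from h import *
o=get_obs();p=o['ee_pos']-np.r_[C,0];print('chest',p@ex,p@ey,p[2])
b=camera('side');c=camera('wrist')
i=np.hstack([cv2.resize(b['pixels'][130:285,190:390],(400,310),interpolation=cv2.INTER_CUBIC),cv2.resize(c['pixels'],(400,300))[:300].copy() if 0 else cv2.resize(c['pixels'],(400,310))])
cv2.imwrite('pics/f1.png',i[...,::-1])
E
```

```text
chest -0.08945096960574535 0.07298346109107846 0.17419070966694702
```

View pics/f1.png

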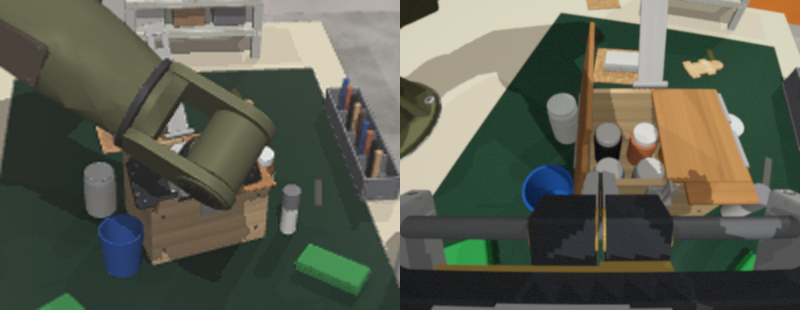

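The wrist view shows the near flap nearly upright at (588,110), jars exposed, the hasp back and the tin on the mat. I continue past upright.

{"op": "send_rows", "data": {
  "motion": [
    [[0.08, -0.28, -0.08], [0, 0, 0], -1],
    [[0.05, -0.3, -0.05], [0, 0, 0], -1],
    [[0.02, -0.31, -0.02], [0, 0, 0], -1],
    [[-0.02, -0.32, 0.02], [0, 0, 0], -1],
    [[0, -0.2, 0], [0, 0, 0], -1],
    [[0, 0, 0], [0, 0, 0], -1],
    [[0, 0, 0], [0, 0, 0], -1],
    [[0, 0.4, 0], [0, 0, 0], -1],
    [[0, 0.5, -0.3], [0, 0, 0], -1],
    [[0, 0, -0.8], [0, 0, 0], -1],
    [[0, 0, -0.8], [0, 0, 0], -1],
    [[0, 0, -0.8], [0, 0, 0], -1]
  ]
}}

```text
time_s: 20.95
ee_pos: [0.5229, -0.1276, 0.2369]
eef_rot: [-3.141, -0.78, 1.841]
force: [-0.5, -0.7, 0.1]
grip_width: 0.0002
grip_force: 0.0
```

```bash
python3 - <<'E'
from h import *
o=get_obs();D=down(YAW)*R.from_rotvec([0,np.pi/4,0])
p=o['ee_pos']-np.r_[C,0];print('chest',p@ex,p@ey,p[2],o['force'])
for n in('scene','wrist','side'):
    c=camera(n);P=cloud(c)-np.r_[C,0];q=np.stack([P@ex,P@ey,P[...,2]],-1)
    m=(q[...,1]>.06)&(q[...,1]<.18)&(abs(q[...,0])<.07)&(q[...,2]>.14)&(q[...,2]<.24)&(c['depth']>0)
    print(n,m.sum(),[np.median(q[m&(abs(q[...,2]-a)<.006)],0).round(3) for a in(.16,.19,.21)])
plan([(W(-.165,-.045,.18),D),(W(-.0895,-.045,.1045),D)],-1,.02)
E
```

```text
chest -0.14642579644710907 0.08680556063704221 0.2369470447504045 [-0.49362161 -0.65195022  0.09010756]
scene 1154 [array([0.001, 0.113, 0.16 ]), array([-0.  ,  0.13,  0.19]), array([0.004, 0.142, 0.21 ])]
wrist 5508 [array([-0.011,  0.113,  0.16 ]), array([-0.012,  0.13 ,  0.19 ]), array([-0.012,  0.142,  0.21 ])]
side 165 [array([0.031, 0.115, 0.163]), array([-0.012,  0.131,  0.191]), array([-0.014,  0.144,  0.214])]
8 rows -> [ 0.6549 -0.1103  0.18  ]
  [[-0.22, 0.55, 0.11], [0.0, 0.01, -0.0], -1]
  [[-0.22, 0.55, 0.11], [0.0, 0.01, -0.0], -1]
  [[-0.22, 0.55, 0.11], [0.0, 0.01, -0.0], -1]
  [[-0.22, 0.55, 0.11], [0.0, 0.0, -0.0], -1]
  [[-0.22, 0.55, 0.11], [0.0, 0.01, -0.0], -1]
  [[-0.22, 0.55, 0.12], [0.0, 0.0, -0.0], -1]
  [[-0.22, 0.55, 0.11], [0.01, 0.01, -0.0], -1]
  [[-0.22, 0.55, 0.12], [0.0, 0.0, -0.0], -1]
6 rows -> [ 0.6347 -0.0375  0.1045]
  [[-0.0, -0.0, 0.59], [0.0, 0.0, -0.0], -1]
  [[-0.0, -0.0, 0.59], [0.0, 0.0, -0.0], -1]
  [[-0.0, -0.0, 0.59], [0.0, 0.0, -0.0], -1]
  [[-0.0, -0.0, 0.6], [0.0, 0.0, -0.0], -1]
  [[-0.0, -0.0, 0.59], [0.0, 0.0, -0.0], -1]
  [[-0.0, -0.0, 0.6], [0.0, 0.0, -0.0], -1]
```

The near flap is open at its 2.1 stop. Now the far flap.

{"op": "send_rows", "data": {
  "motion": [
    [[-0.22, 0.55, 0.11], [0, 0, 0], -1],
    [[-0.22, 0.55, 0.11], [0, 0, 0], -1],
    [[-0.22, 0.55, 0.11], [0, 0, 0], -1],
    [[-0.22, 0.55, 0.11], [0, 0, 0], -1],
    [[-0.22, 0.55, 0.11], [0, 0, 0], -1],
    [[-0.22, 0.55, 0.11], [0, 0, 0], -1],
    [[-0.22, 0.55, 0.11], [0, 0, 0], -1],
    [[-0.22, 0.55, 0.11], [0, 0, 0], -1],
    [[0, 0, 0], [0, 0, 0], -1]
  ]
}}

```text
time_s: 22.0
ee_pos: [0.6547, -0.1086, 0.1776]
eef_rot: [-3.138, -0.782, 1.84]
force: [-0.0, -0.6, -0.2]
grip_width: 0.0004
grip_force: 0.0
```

```bash
python3 - <<'E'
from h import *
o=get_obs();D=down(YAW)*R.from_rotvec([0,np.pi/4,0])
p=o['ee_pos']-np.r_[C,0];print('chest',p@ex,p@ey,p[2],o['qpos'].round(2))
plan([(W(-.0895,-.045,.1045),D)],-1,.02)
E
```

```text
chest -0.1633386560463181 -0.04533885872651444 0.17764758271817707 [-0.44  0.89  0.85  0.6   1.91 -0.66]
6 rows -> [ 0.6347 -0.0375  0.1045]
  [[0.0, -0.0, 0.58], [-0.0, 0.0, -0.0], -1]
  [[0.01, -0.0, 0.58], [-0.0, 0.0, -0.0], -1]
  [[0.0, -0.0, 0.58], [-0.01, 0.01, -0.0], -1]
  [[0.0, -0.0, 0.57], [-0.0, 0.0, -0.0], -1]
  [[0.01, -0.0, 0.58], [-0.01, 0.01, -0.0], -1]
  [[0.0, -0.0, 0.57], [-0.0, 0.0, -0.01], -1]
```

Far-flap lift is the mirror image (tool y sign flipped).

{"op": "send_rows", "data": {
  "motion": [
    [[0, 0, 0.58], [0, 0, 0], -1],
    [[0, 0, 0.58], [0, 0, 0], -1],
    [[0, 0, 0.58], [0, 0, 0], -1],
    [[0, 0, 0.58], [0, 0, 0], -1],
    [[0, 0, 0.58], [0, 0, 0], -1],
    [[0, 0, 0.5], [0, 0, 0], -1],
    [[0, 0, 0], [0, 0, 0], -1],
    [[0, 0, 0], [0, 0, 0], -1]
  ]
}}

```text
time_s: 22.8
ee_pos: [0.6351, -0.0415, 0.1084]
eef_rot: [3.141, -0.78, 1.841]
force: [0.9, -0.3, 0.2]
grip_width: 0.0004
grip_force: 0.0
```

```bash
python3 - <<'E'
from h import *
o=get_obs()
p=o['ee_pos']-np.r_[C,0];print('chest',p@ex,p@ey,p[2],o['force'])
E
```

```text
chest -0.09341111845716699 -0.044335321239808476 0.10844478859941775 [ 0.85131665 -0.33628273  0.18455879]
```

{"op": "send_rows", "data": {
  "motion": [
    [[0.13, 0, 0.06], [0, 0, 0], -1],
    [[0.14, -0.05, -0.14], [0, 0, 0], -1],
    [[0.15, -0.03, -0.15], [0, 0, 0], -1],
    [[0.16, 0, -0.16], [0, 0, 0], -1],
    [[0.17, 0.03, -0.17], [0, 0, 0], -1],
    [[0.17, 0.06, -0.17], [0, 0, 0], -1],
    [[0.17, 0.1, -0.17], [0, 0, 0], -1],
    [[0.16, 0.14, -0.16], [0, 0, 0], -1],
    [[0.15, 0.18, -0.15], [0, 0, 0], -1],
    [[0.13, 0.22, -0.13], [0, 0, 0], -1],
    [[0.11, 0.25, -0.11], [0, 0, 0], -1],
    [[0.08, 0.28, -0.08], [0, 0, 0], -1]
  ]
}}

```text
time_s: 24.0
ee_pos: [0.6687, -0.0275, 0.1776]
eef_rot: [3.141, -0.78, 1.841]
force: [-0.5, -0.1, -0.4]
grip_width: 0.0006
grip_force: 0.1
```

{"op": "send_rows", "data": {
  "motion": [
    [[0.05, 0.3, -0.05], [0, 0, 0], -1],
    [[0.02, 0.31, -0.02], [0, 0, 0], -1],
    [[-0.02, 0.32, 0.02], [0, 0, 0], -1],
    [[0, 0.2, 0], [0, 0, 0], -1],
    [[0, 0, 0], [0, 0, 0], -1],
    [[0, 0, 0], [0, 0, 0], -1],
    [[0, -0.4, 0], [0, 0, 0], -1],
    [[0, -0.5, -0.3], [0, 0, 0], -1],
    [[0, 0, -0.8], [0, 0, 0], -1],
    [[0, 0, -0.8], [0, 0, 0], -1],
    [[0, 0, -0.8], [0, 0, 0], -1],
    [[0, 0, -0.8], [0, 0, 0], -1]
  ]
}}

```text
time_s: 25.2
ee_pos: [0.6942, -0.0979, 0.2549]
eef_rot: [3.141, -0.78, 1.841]
force: [-0.3, -1.2, 0.5]
grip_width: 0.0003
grip_force: 0.0
```

{"op": "send_rows", "data": {
  "motion": [
    [[0, 0, -0.8], [0, 0, 0], -1],
    [[0, 0, -0.8], [0, 0, 0], -1],
    [[0, 0, 0], [0, 0, 0], -1]
  ]
}}

```text
time_s: 25.5
ee_pos: [0.7036, -0.1318, 0.2896]
eef_rot: [3.137, -0.777, 1.842]
force: [-0.6, 1.3, -0.2]
grip_width: 0.0008
grip_force: 0.0
```

```bash
python3 - <<'E'
from h import *
o=get_obs()
p=o['ee_pos']-np.r_[C,0];print('chest',p@ex,p@ey,p[2],o['force'])
a=camera('scene')
for n in('scene','wrist','side'):
    c=camera(n);P=cloud(c)-np.r_[C,0];q=np.stack([P@ex,P@ey,P[...,2]],-1)
    for s in(1,-1):
        m=(s*q[...,1]>.06)&(s*q[...,1]<.18)&(abs(q[...,0])<.06)&(q[...,2]>.14)&(q[...,2]<.24)&(c['depth']>0)
        print(n,s,m.sum(),[np.median(q[m&(abs(q[...,2]-z)<.006)],0).round(3) for z in(.16,.19,.21)])
w=camera('wrist')
i=np.hstack([cv2.resize(a['pixels'][130:330,170:450],(420,300),interpolation=cv2.INTER_CUBIC),cv2.resize(w['pixels'],(380,300))])
cv2.imwrite('pics/end.png',i[...,::-1])
E
```

```text
chest -0.19873503508934434 -0.0862140832589384 0.28957620722405547 [-0.63304977  1.34121207 -0.23180966]
scene 1 1003 [array([0.003, 0.113, 0.16 ]), array([0.  , 0.13, 0.19]), array([0.002, 0.142, 0.21 ])]
scene -1 452 [array([ 0.001, -0.116,  0.16 ]), array([ 0.   , -0.133,  0.19 ]), array([-0.002, -0.146,  0.21 ])]
wrist 1 5271 [array([-0.006,  0.113,  0.16 ]), array([-0.007,  0.13 ,  0.19 ]), array([-0.008,  0.142,  0.21 ])]
wrist -1 3075 [array([-0.007, -0.113,  0.16 ]), array([-0.009, -0.13 ,  0.19 ]), array([-0.008, -0.142,  0.21 ])]
side 1 173 [array([-0.003,  0.113,  0.16 ]), array([-0.003,  0.131,  0.191]), array([-0.006,  0.144,  0.212])]
side -1 162 [array([-0.03 , -0.112,  0.159]), array([nan, nan, nan]), array([nan, nan, nan])]
  return _methods._mean(a, axis=axis, dtype=dtype,
  ret = um.true_divide(
```

View pics/end.png

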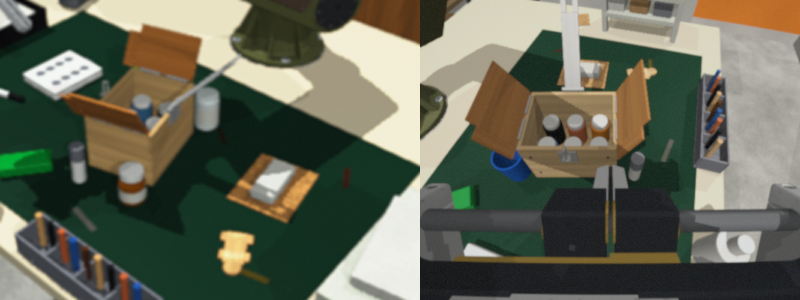

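Both flaps are open at their stops, the hasp leans back, and the jars are exposed. The white tin lies flat on the big mat at (272,180), and the bystanders have not moved. The arm touches nothing, so I hand in.

```bash
python3 -c "
from station import *
print(hand_in())"
```

```text
the job is handed in; nothing more can be done
None
```

The chest is open and the job is handed in: the white tin is upright on the larger cork mat, the hasp is over at the back, both flaps are open at their stops with the jars exposed, no bystander looked moved in the final images, and it took about 26 s of the 69 s limit.

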